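# Slide the tall battery pack home into its charging dock

### The job

Push the heavy, tall battery pack across the bench, low near its base so that it slides and does not tip, between the two rails of the charging dock until it stands fully home, square against the dock's back stop; then press the button on the switch box right down to start the charge. Do not lift the pack or rock it onto an edge, and leave the other things on the bench standing where they are.

Things in the scene. Friction and masses are not known exactly. Their poses are not given: they have to be found in the camera images.
- pack: Tall black plastic battery pack, about 2 kg, loose. In mm: tower 90 deep (x) x 120 wide (y) x 190 tall, handle to 219; on its -x side a low step of the same width, 45 high, from x -45 to -90. Origin under the tower's centre; +x faces the stop. Starts outside the rails, up to 0.2 rad and 20 off the dock's centre line. Slides at 8 to 20 N; pushed higher than 65 it may tip over its far edge.
- dock: Fixed dock (mm): grey housing 70 deep x 200 wide x 80 tall, whose near face is the back stop, and two steel rails on the bench before it, 40 long, 10 wide, 20 high, 180 apart inside (30 play each side of the pack). Origin on the bench at the foot of the stop face, midway between rails; x into the housing (the pushing direction), y along the stop. Pack home: origin at x -45, y within 30.
- switch_top (a point): Centre of the top of the round black push button, 28 mm in diameter, 57 mm above the bench, at the middle of a fixed grey switch box (70 x 60 x 35 mm tall) that stands beside the dock's mouth, either left or right of it. The button is pressed straight down.
- switch (a joint): Travel of that button: 0 is up, 0.006 m is right down; a spring returns it. It starts to move at about 1.5 N and is fully down at 5 N.
- glue: Bystander: white glue bottle with a nozzle, in mm 52 in diameter, 135 tall, origin under its centre. It stands beside the dock's mouth on the side opposite to the switch box.
- paint: Bystander: amber jar with black lid, in mm 56 in diameter, 65 tall, origin under its centre; left of the pack.
- screwdriver: Bystander: screwdriver with black handle, in mm 180 long (along its x), under 40 thick, lying right of the pack; origin under its middle.
- tub: Bystander: white open plastic tub, in mm 84 in diameter, 75 tall, origin under its centre; to the left of the dock.
- car: Bystander: black model car, in mm 270 long (x) x 102 wide x 85 tall, origin under its centre; far left.
- carton: Bystander: open cardboard box, in mm 160 x 120 x 70 tall, origin under its centre; far right.
- thinner: Bystander: plain metal can, in mm 66 in diameter, 150 tall, origin under its centre; far right.
There are look-alikes about, which are no part of the job. Leave any turquoise or yellow look-alike of the part that bears switch_top alone.

How it is judged:
By the outcome, as a careful person would: the job done as asked, in the order asked, and still so for the second after the job is handed in, with the robot touching nothing.
It also fails if it takes over 58 s, if anything falls off the work surface, if the arm or the gripper's body presses on something with over 40 N, if the wrist force passes 120 N, or if a joint passes its speed limit or range.

### The arm

A 7-joint arm with a two-finger parallel gripper is mounted at the origin on the work surface. World frame = base frame: x ahead of the robot, y to its left, z up, the work surface at z = 0. Lengths are in mm, angles in rad, forces in N, time in s.
With the tool pointing down it reaches from about 400 to 875 mm from the base axis. Payload 4.4 kg.
Tool frame: the origin (TCP) lies at the very end of the fingers, on their centre line; the grasp point (between the pads) lies 19 mm behind it; z points along the fingers, y is the line along which they close (so a half turn about z gives the same grasp; the last joint's range is limited). The gripper opens to 85 mm and grips with 20 to 120 N. Pads are 22 mm wide; open, the fingers measure 114 mm over their backs; the gripper's body (76 mm by 85 mm) begins 54 mm behind the grasp point. The pads swing forward as they close: fully open they stand 13 mm farther back than shut.
Start: joints at [-1.176, 0.628, 0.038, 1.517, -0.027, 0.996, -0.02], TCP at [289.012, 582.228, 231.313] pointing down, gripper open.
Joint ranges: [-3.06, 3.06], [-0.37, 2.12], [-1.25, 1.32], [0.18, 2.47], [-1.1, 4.24], [0.23, 1.98], [-2.94, 2.94]. Speed limits (rad/s): [2.57, 2.57, 3.14, 3.14, 3.14, 3.14, 3.14].

### API

Orientations are given as [roll, pitch, yaw] about the fixed x, y, z axes, in that order (R = Rz(yaw) Ry(pitch) Rx(roll)).
In Python, from cell import ctrl gives the robot as it stands.
- The arm moves only by the tool step_arm, never from a script. Its argument "series" is a list that holds one entry, the list of rows, each a list of 7 numbers: the turn, a rotation vector about the tool's x, y, z as a fraction of full scale, then the shift along the tool's x, y, z as a fraction of full scale, then the closure, from 0 (fully open) to 1 (shut). In form: [[[ax, ay, az, tx, ty, tz, gripper], ...]]. A call has 1 to 12 rows; each row shifts and turns the commanded pose from where the row before left it, along the tool's axes as they then stand; what a row does not reach is not made up. Full scale, the value 1, is 150 mm for a shift and 45 degrees for a turn. A row lasts 1/10 s, in which the tool goes at most 50 mm and 8.59 degrees, less where a joint would pass 70% of its speed; a pose out of reach is approached as far as the arm can. A call with a number of a shift or a turn outside -1 to 1 is refused whole. A call with a gripper value outside its range is refused whole. The fingers move at their own pace and stop on an object; the grip force is fixed at half the most. Time passes only in rows, so rows that do not move let the fingers close. It gives the time, the measured TCP pose, the force, the opening and the grip force at its end, in the units of the state.
- ctrl.read_state(): the state, without advancing time (a new reading comes with each control period).
- ctrl.get_image(name): name is "side" or "top" or "wrist"; returns a dict with "img" (420x560x3 uint8, red, green, blue), "fx", "fy", "cx", "cy" (pixels), "R" (3x3) and "t" (3): a world point X has camera coordinates R X + t. Camera axes: x right, y down, z forward; pixel columns grow to the right and rows downward; lengths in mm; the calibration is good to about 2 mm. A picture is of the moment at which its call begins. There is no depth.
- ctrl.finish_job(): hands the job in; it is judged then, once.
Trained networks look in a picture, given as the dict that the camera call returned (one of the last four; its "shot" number tells which), for a name from the list of things; names that differ only in an ending like _2 or _b are one class to them, and where a whole thing is asked for, a point or a joint stands for the part that bears it (a point fixed in the world has none). Each returns a list of dicts, best first, with "score" (0 to 1); they miss things now and then, are a little off and sometimes report something else, mostly with a low value. They report only what shows in the picture. A call takes as long as a camera call. They do not tell look-alikes from the thing itself.
- ctrl.recognise(picture, thing): "centre" ([column, row] in pixels, amid what is visible of it).
The state is a dict: "clock": time; "qpos": joint angles; "qd": joint speeds; "tau": joint torques, N m; "eef_pos": TCP position; "tool_rot": TCP orientation; "force": force on the tool from outside, world axes, zero at the start; "torque": the same for the moment, N m; "width": finger opening in mm; "gripper_force": force on a finger pad.
Only numpy, scipy, OpenCV 4.12 (cv2) and the standard library are available. Lean on these libraries where they do the work, as an engineer would, in place of code of your own. Each camera call takes 0.05 s, during which the arm holds its last target. There are 200 camera calls.

## Working session

There is one attempt and no reset: what is moved stays moved. The work goes in short steps, Python scripts to look and compute and a tool call to move; the robot and the scene stay as the last step left them, time stands still between calls to the robot, and variables do not carry over. Pictures are saved under pics/ and viewed, at most 10 in all, crops included, and the job is handed in when it is done.

Besides the shell and the picture viewer there is one more tool, called after "Call:" as name(argument=value, ...), one argument or row to a line, values as JSON. step_arm: Moves the arm, as the interface text tells. Shift numbers are shares of 150 mm and turn numbers shares of 45 degrees, none past 1 either way. Its arguments: {"type":"object","properties":{"series":{"type":"array","items":{"type":"array","items":{"type":"array","items":{"type":"number","minimum":-1,"maximum":1}}}}},"required":["series"]}

```bash
mkdir -p pics; ls; cat > h.py <<'E'
import numpy as np, cv2
from cell import ctrl
def shot(n,save=None):
    p=ctrl.get_image(n)
    if save: cv2.imwrite('pics/'+save,p['img'][:,:,::-1])
    return p
def ray(p,uv,z):
    R=np.array(p['R']);t=np.array(p['t']);c=-R.T@t
    d=R.T@np.array([(uv[0]-p['cx'])/p['fx'],(uv[1]-p['cy'])/p['fy'],1])
    return c+d*(z-c[2])/d[2]
def proj(p,X):
    c=np.array(p['R'])@np.array(X,float)+p['t']
    return [p['fx']*c[0]/c[2]+p['cx'],p['fy']*c[1]/c[2]+p['cy']]
E
python3 - <<'E'
from h import *
np.set_printoptions(precision=1,suppress=True)
for n in('top','side'):
    p=shot(n,n+'1.png'); print(n,-np.array(p['R']).T@p['t'],p['fx'])
    for th,z in(('pack',219),('dock',80),('switch_top',57),('switch',57),('glue',135)):
        for r in ctrl.recognise(p,th)[:4]: print(th,np.array(r['centre']),round(r['score'],2),ray(p,r['centre'],z))
s=ctrl.read_state();print(s['clock'],s['eef_pos'],s['tool_rot'],s['width'])
E
```

```text
pics
top [ 483.1  -27.3 1362.4] 425.2082191261364
pack [244.1 220.9] 0.74 [541.3  61.6 219. ]
dock [258.9 161. ] 0.77 [730.8  25.5  80. ]
switch_top [349.2 196.7] 0.62 [ 619.3 -250.6   57. ]
switch_top [306.6 210.1] 0.59 [ 579.9 -118.5   57. ]
switch [323.5 159.6] 0.55 [ 736.4 -174.3   57. ]
switch [355.7 247.4] 0.4 [ 463.4 -265.8   57. ]
switch [306.3 209.5] 0.37 [ 581.8 -117.6   57. ]
glue [200.  195.7] 0.79 [620.9 195.7 135. ]
side [  32.3 -959.4  837.1] 397.6426972656477
pack [246.4 208.5] 0.58 [ 429.6 -140.8  219. ]
dock [302.6 203.3] 0.77 [695.9 -33.9  80. ]
switch_top [286.6 230.5] 0.63 [ 582.9 -107.4   57. ]
switch_top [337.3 226.5] 0.52 [ 733.  -179.1   57. ]
switch_top [375.6 240.1] 0.47 [ 788.5 -298.6   57. ]
switch_top [283.3 280.2] 0.42 [ 453.2 -291.1   57. ]
switch [326.1 250.6] 0.6 [ 628.8 -255.3   57. ]
switch [283.8 280.2] 0.48 [ 454.4 -291.9   57. ]
0.6 [289.  582.2 231.3] [-3.1 -0.   2.7] 85.33334314167028
```

View pics/top1.png

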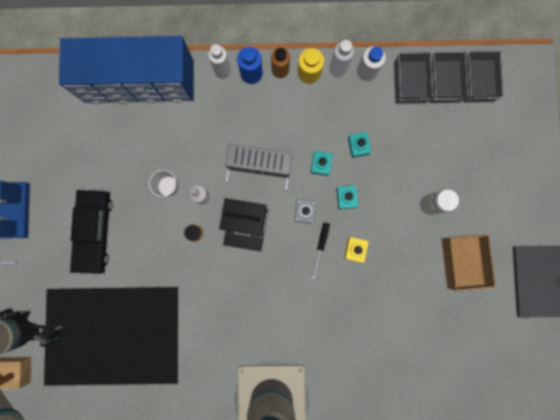

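View pics/side1.png

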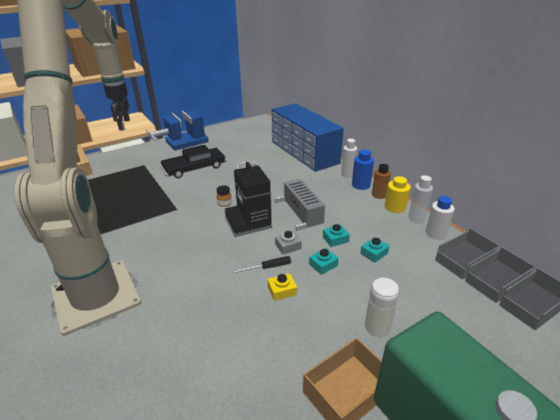

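The top view shows the pack at about (243,222), the dock at (259,160) with its rails at (228,175) and (288,183), the grey switch box at (306,211) and the glue at (199,194). The turquoise and yellow boxes are look-alikes. I'll zoom in for the corners.

```bash
python3 - <<'E'
import cv2
a=cv2.imread('pics/top1.png')[135:260,180:330]
a=cv2.resize(a,None,fx=4.8,fy=4.8,interpolation=cv2.INTER_CUBIC)
a=cv2.convertScaleAbs(a,alpha=1.6,beta=20)
for i in range(0,150,10): cv2.putText(a,str(180+i),(int(i*4.8),8),0,.3,(0,0,255)); cv2.line(a,(int(i*4.8),8),(int(i*4.8),14),(0,0,255))
for i in range(0,125,10): cv2.putText(a,str(135+i),(0,int(i*4.8)+4),0,.3,(0,0,255)); 
cv2.imwrite('pics/c1.png',a)
E
```

```text
(no output)
```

View pics/c1.png

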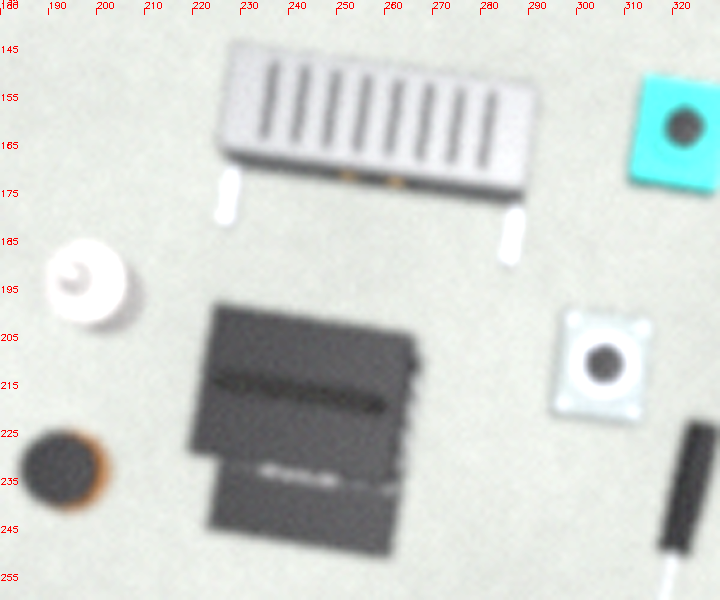

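```bash
cat > m.py <<'E'
from h import *
np.set_printoptions(precision=1,suppress=True)
p=shot('top')
f=lambda X,Y,z: ray(p,(180+(X+.5)/4.8-.5,135+(Y+.5)/4.8-.5),z)[:2]
fl,fr,nl,nr=[f(*q,80) for q in((232,40),(540,82),(222,150),(526,190))]
an=lambda v:np.degrees(np.arctan2(v[1],v[0]))
print('dock',nl,nr,'w',np.linalg.norm(nl-nr),'mid',(nl+nr)/2,'yaw',an(nl-nr)-90,an(fl-fr)-90,an(fl-nl))
for q in((232,168),(222,222),(518,207),(507,265)): print('rail',f(*q,20))
a,b,c=f(215,303,190),f(413,335,190),f(190,453,190)
print('pack top',a,b,c,np.linalg.norm(a-b),np.linalg.norm(a-c),'yaw',an(a-b)-90,an(a-c))
d,e=f(207,528,45),f(391,556,45)
print('step',d,e,np.linalg.norm(d-e),'mid',(d+e)/2,'yaw',an(d-e)-90)
print('sw',f(604,364,57))
E
python3 m.py
```

```text
dock [717.5 126.6] [688.6 -66.3] w 194.99859889421347 mid [703.1  30.2] yaw -8.503396183454598 -8.835205234197119 -5.467113036485601
rail [716.2 127.2]
rail [680.1 134.1]
rail [687.  -62.6]
rail [648.3 -54.6]
pack top [608.  117.9] [587.6   3.7] [521.6 132.8] 116.00273048242524 87.67243147873836 yaw -10.108588143107738 -9.74414377779258
step [477.9 141.8] [458.3  23.6] 119.84896682364271 mid [468.1  82.7] yaw -9.45275241937307
sw [ 578.9 -114.9]
```

```bash
cat > go.py <<'E'
from h import *
import sys
from scipy.spatial.transform import Rotation as Ro
np.set_printoptions(precision=3,suppress=True)
def go(pos,yawdeg):
    s=ctrl.read_state(); R=Ro.from_euler('xyz',s['tool_rot']); T=Ro.from_euler('xyz',[np.pi,0,np.radians(yawdeg)])
    rv=np.degrees((R.inv()*T).as_rotvec())
    print('clk',s['clock'],'pos',s['eef_pos'],'yaw',np.degrees(s['tool_rot']),'F',s['force'],'q',s['qpos'])
    print('turn/45:',rv/45,' shift/150 after turn:',T.inv().apply(np.array(pos)-s['eef_pos'])/150)
if __name__=='__main__': a=[float(v) for v in sys.argv[1:]]; go(a[:3],a[3])
E
python3 go.py 412 91 231 171
```

```text
clk 0.65 pos [289.001 582.238 231.351] yaw [179.997  -0.003 153.597] F [-0.526 -0.033 -0.438] q [-1.176  0.628  0.039  1.517 -0.027  0.996 -0.02 ]
turn/45: [ 0.    -0.    -0.387]  shift/150 after turn: [-1.322 -3.106  0.002]
```

Call:
step_arm(
  series=[
    [[0, 0, -0.129, 0, 0, 0, 0], [0, 0, -0.129, 0, 0, 0, 0], [0, 0, -0.129, 0, 0, 0, 0], [0, 0, 0, -0.11, -0.26, 0, 0], [0, 0, 0, -0.11, -0.26, 0, 0], [0, 0, 0, -0.11, -0.26, 0, 0], [0, 0, 0, -0.11, -0.26, 0, 0], [0, 0, 0, -0.11, -0.26, 0, 0], [0, 0, 0, -0.11, -0.26, 0, 0], [0, 0, 0, -0.11, -0.26, 0, 0], [0, 0, 0, -0.11, -0.26, 0, 0], [0, 0, 0, -0.11, -0.26, 0, 0]],
  ],
)

```text
clock: 1.85
eef_pos: [381.2, 210.8, 231.6]
tool_rot: [3.141, 0.001, 2.985]
force: [1.1, -0.6, -0.7]
width: 85.1
gripper_force: 0.0
```

```bash
python3 go.py 412 91 6 171
```

```text
clk 1.85 pos [381.235 210.78  231.634] yaw [179.965   0.046 171.021] F [ 1.059 -0.622 -0.696] q [-0.549  0.326 -0.026  2.083  0.013  0.731  0.83 ]
turn/45: [0.001 0.001 0.   ]  shift/150 after turn: [-0.327 -0.757  1.504]
```

Call:
step_arm(
  series=[
    [[0, 0, 0, -0.1, -0.2, 0, 0], [0, 0, 0, -0.1, -0.2, 0, 0], [0, 0, 0, -0.1, -0.2, 0, 0], [0, 0, 0, 0, -0.1, 0.2, 0], [0, 0, 0, 0, 0, 0.25, 0], [0, 0, 0, 0, 0, 0.25, 0], [0, 0, 0, 0, 0, 0.25, 0], [0, 0, 0, 0, 0, 0.25, 0], [0, 0, 0, 0, 0, 0.1, 0], [0, 0, 0, 0, 0, 0, 0], [0, 0, 0, 0, 0, 0, 0]],
  ],
)

```text
clock: 2.95
eef_pos: [409.0, 97.2, 56.3]
tool_rot: [-3.128, -0.0, 2.984]
force: [0.1, -0.8, 0.3]
width: 85.4
gripper_force: 0.0
```

```bash
python3 go.py 414 91 6 171; python3 -c "
from h import *
shot('side','s2.png')
a=cv2.imread('pics/s2.png')[140:290,180:380];cv2.imwrite('pics/s2c.png',cv2.resize(a,None,fx=4,fy=4,interpolation=2))"
```

```text
clk 2.95 pos [408.979  97.166  56.313] yaw [-179.236   -0.026  170.981] F [ 0.147 -0.801  0.301] q [-0.247  0.655 -0.091  2.272  0.294  0.233  0.808]
turn/45: [-0.017 -0.001 -0.   ]  shift/150 after turn: [-0.039 -0.035  0.335]
```

View pics/s2c.png

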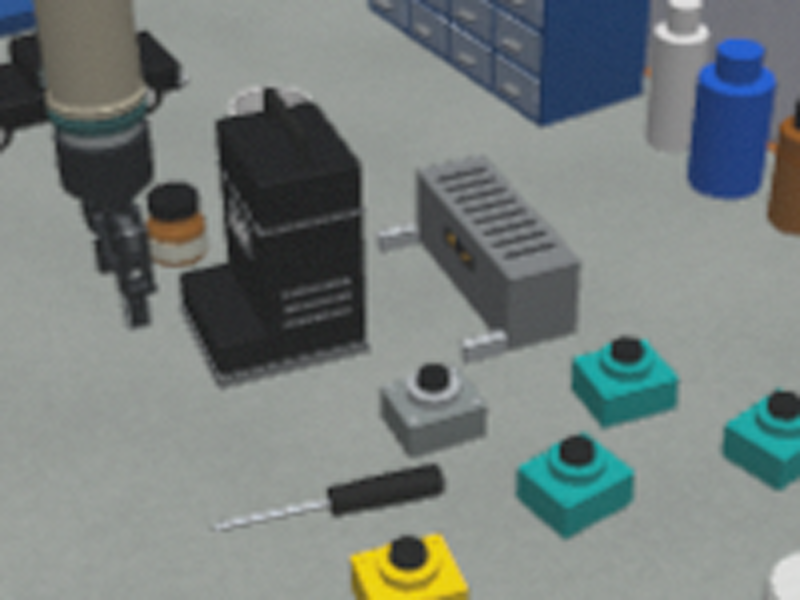

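The side view shows the fingers behind the pack's step, about (135,320) in the crop, with the path clear. Wrist joint 6 is at its limit here, so I'll descend closer to the pack.

Call:
step_arm(
  series=[
    [[-0.017, 0, 0, -0.1, 0, 0, 0], [0, 0, 0, -0.1, 0.015, 0, 0], [0, 0, 0, 0, 0, 0.1, 0], [0, 0, 0, 0, 0, 0.1, 0], [0, 0, 0, 0, 0, 0, 0], [0, 0, 0, 0, 0, 0, 0]],
  ],
)

```text
clock: 3.6
eef_pos: [438.8, 94.8, 26.9]
tool_rot: [3.141, -0.0, 2.985]
force: [-0.6, 0.1, 0.6]
width: 85.2
gripper_force: 0.0
```

```bash
python3 go.py 440 87.5 6 171
```

```text
clk 3.6 pos [438.843  94.763  26.884] yaw [179.985  -0.015 171.003] F [-0.552  0.077  0.552] q [-0.155  0.736 -0.175  2.21   0.528  0.233  0.613]
turn/45: [ 0. -0.  0.]  shift/150 after turn: [-0.015 -0.047  0.139]
```

Call:
step_arm(
  series=[
    [[0, 0, 0, -0.02, -0.045, 0.07, 0], [0, 0, 0, 0, 0, 0.06, 0], [0, 0, 0, 0, 0, 0, 0], [0, 0, 0, 0, 0, 0, 0]],
  ],
)

```text
clock: 4.0
eef_pos: [440.6, 87.6, 7.4]
tool_rot: [-3.141, -0.0, 2.984]
force: [-0.1, -0.3, 0.2]
width: 85.1
gripper_force: 0.0
```

```bash
python3 go.py 457 84.8 6 171
```

```text
clk 4.0 pos [440.615  87.56    7.363] yaw [-179.984   -0.025  170.999] F [-0.11  -0.309  0.198] q [-0.091  0.785 -0.246  2.212  0.83   0.236  0.331]
turn/45: [-0.    -0.001 -0.   ]  shift/150 after turn: [-0.111 -0.001  0.009]
```

Call:
step_arm(
  series=[
    [[0, 0, 0, -0.03, 0, 0, 0], [0, 0, 0, -0.03, 0, 0, 0], [0, 0, 0, -0.03, 0, 0, 0], [0, 0, 0, -0.03, 0, 0, 0], [0, 0, 0, -0.03, 0, 0, 0], [0, 0, 0, -0.03, 0, 0, 0], [0, 0, 0, -0.03, 0, 0, 0], [0, 0, 0, -0.03, 0, 0, 0], [0, 0, 0, -0.03, 0, 0, 0], [0, 0, 0, -0.03, 0, 0, 0], [0, 0, 0, -0.03, 0, 0, 0], [0, 0, 0, -0.03, 0, 0, 0]],
  ],
)

```text
clock: 5.2
eef_pos: [484.3, 78.7, 6.0]
tool_rot: [-3.135, -0.015, 2.987]
force: [-19.4, 2.4, 15.2]
width: 85.1
gripper_force: 10.1
```

```bash
python3 go.py 561 68.5 6 171; python3 -c "
from h import *
p=shot('top','t3.png')
a=cv2.imread('pics/t3.png')[135:260,180:330]
cv2.imwrite('pics/t3c.png',cv2.convertScaleAbs(cv2.resize(a,None,fx=4.8,fy=4.8,interpolation=2),alpha=1.6,beta=20))"
```

```text
clk 5.2 pos [484.344  78.669   6.036] yaw [-179.638   -0.883  171.143] F [-19.442   2.436  15.198] q [ 0.027  0.825 -0.369  2.084  0.775  0.388  0.446]
turn/45: [-0.008 -0.02   0.003]  shift/150 after turn: [-0.515  0.013  0.   ]
```

View pics/t3c.png

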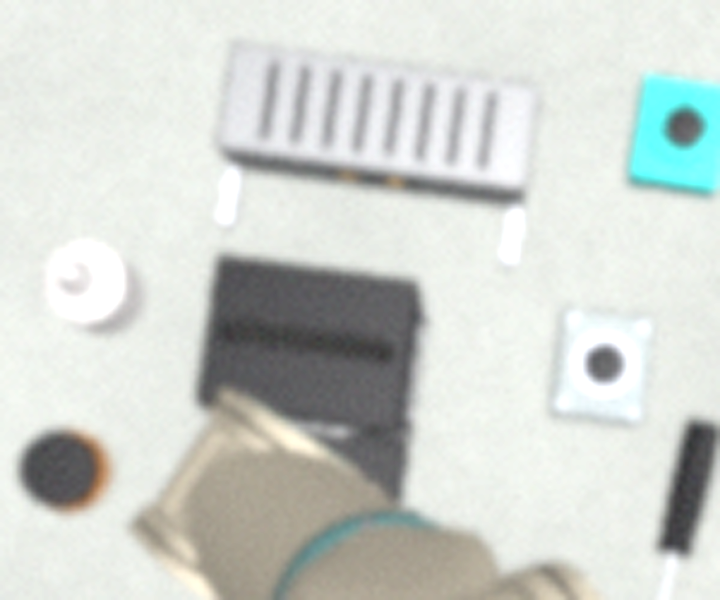

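The pack has moved about 25 mm and squared up to the dock: its front edge runs (220,260) to (418,285) in the crop, centred between the rails. The upward force suggests the tips are rubbing on the bench, so I'll raise them slightly and go on.

Call:
step_arm(
  series=[
    [[0, 0, 0, 0, 0, -0.05, 0], [0, 0, 0, -0.03, 0, 0, 0], [0, 0, 0, -0.03, 0, 0, 0], [0, 0, 0, -0.03, 0, 0, 0], [0, 0, 0, -0.03, 0, 0, 0], [0, 0, 0, -0.03, 0, 0, 0], [0, 0, 0, -0.03, 0, 0, 0], [0, 0, 0, 0, 0, 0, 0]],
  ],
)

```text
clock: 6.05
eef_pos: [515.5, 73.8, 12.3]
tool_rot: [-3.138, -0.01, 2.984]
force: [-8.1, 1.3, -4.4]
width: 85.3
gripper_force: 4.0
```

```bash
python3 go.py 561 66.5 10 171
```

```text
clk 6.05 pos [515.488  73.817  12.28 ] yaw [-179.768   -0.598  170.995] F [-8.149  1.34  -4.405] q [ 0.077  0.838 -0.418  2.007  0.741  0.464  0.512]
turn/45: [-0.005 -0.013 -0.   ]  shift/150 after turn: [-0.307 -0.001  0.015]
```

Call:
step_arm(
  series=[
    [[0, 0, 0, -0.03, 0, 0, 0], [0, 0, 0, -0.03, 0, 0, 0], [0, 0, 0, -0.03, 0, 0, 0], [0, 0, 0, -0.03, 0, 0, 0], [0, 0, 0, -0.03, 0, 0, 0], [0, 0, 0, -0.03, 0, 0, 0], [0, 0, 0, -0.03, 0, 0, 0], [0, 0, 0, -0.02, 0, 0, 0], [0, 0, 0, 0, 0, 0, 0], [0, 0, 0, 0, 0, 0, 0]],
  ],
)

```text
clock: 7.05
eef_pos: [548.8, 68.6, 12.0]
tool_rot: [-3.137, -0.012, 2.985]
force: [-8.2, 0.7, -4.9]
width: 85.5
gripper_force: 3.9
```

Call:
step_arm(
  series=[
    [[0, 0, 0, -0.02, 0, 0, 0], [0, 0, 0, -0.02, 0, 0, 0], [0, 0, 0, 0, 0, 0, 0]],
  ],
)

```text
clock: 7.35
eef_pos: [554.5, 67.8, 12.0]
tool_rot: [-3.138, -0.012, 2.985]
force: [-8.3, 1.3, -4.6]
width: 85.5
gripper_force: 4.1
```

Call:
step_arm(
  series=[
    [[0, 0, 0, -0.02, 0, 0, 0], [0, 0, 0, -0.02, 0, 0, 0], [0, 0, 0, 0, 0, 0, 0]],
  ],
)

```text
clock: 7.65
eef_pos: [560.3, 67.0, 12.0]
tool_rot: [-3.138, -0.012, 2.985]
force: [-8.4, 1.2, -4.9]
width: 85.4
gripper_force: 4.3
```

Call:
step_arm(
  series=[
    [[0, 0, 0, -0.02, 0, 0, 0], [0, 0, 0, -0.02, 0, 0, 0], [0, 0, 0, 0, 0, 0, 0]],
  ],
)

```text
clock: 7.95
eef_pos: [561.2, 66.9, 11.9]
tool_rot: [-3.135, -0.021, 2.985]
force: [-20.7, 1.8, 5.6]
width: 85.5
gripper_force: 10.0
```

Call:
step_arm(
  series=[
    [[0, 0, 0, -0.02, 0, 0, 0], [0, 0, 0, -0.01, 0, 0, 0], [0, 0, 0, 0, 0, 0, 0], [0, 0, 0, 0, 0, 0, 0]],
  ],
)

```text
clock: 8.35
eef_pos: [561.1, 66.8, 11.8]
tool_rot: [-3.133, -0.028, 2.986]
force: [-29.2, 5.1, 13.5]
width: 85.4
gripper_force: 15.0
```

```bash
python3 -c "
from h import *
p=shot('top','t4.png')
a=cv2.imread('pics/t4.png')[135:260,180:330]
a=cv2.convertScaleAbs(cv2.resize(a,None,fx=4.8,fy=4.8,interpolation=2),alpha=1.6,beta=20)
cv2.imwrite('pics/t4c.png',a)"
```

```text
(no output)
```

View pics/t4c.png

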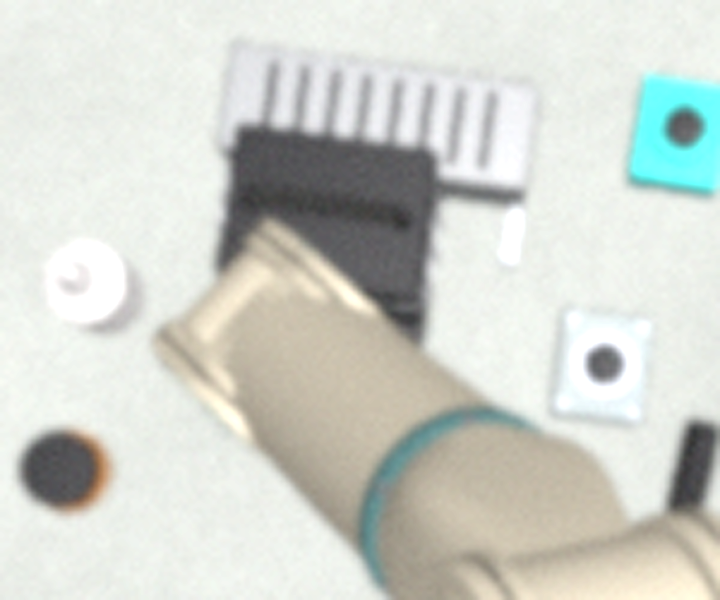

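The pack stands against the stop. I'll check the numbers: the top front corners are about (240,128) and (438,152) in the crop.

```bash
python3 - <<'E'
from m import f,an,np
a,b=f(240,127,190),f(438,153,190)
print(a,b,np.linalg.norm(a-b),an(a-b)-90)
th=np.radians(-9);d=np.array([np.cos(th),np.sin(th)]);e=np.array([-d[1],d[0]])
m=(a+b)/2-[702.5,31]; print('front mid in dock frame',m@d,m@e)
E
python3 go.py 579 -115 231 171
```

```text
dock [717.5 126.6] [688.6 -66.3] w 194.99859889421347 mid [703.1  30.2] yaw -8.503396183454598 -8.835205234197119 -5.467113036485601
rail [716.2 127.2]
rail [680.1 134.1]
rail [687.  -62.6]
rail [648.3 -54.6]
pack top [608.  117.9] [587.6   3.7] [521.6 132.8] 116.00273048242524 87.67243147873836 yaw -10.108588143107738 -9.74414377779258
step [477.9 141.8] [458.3  23.6] 119.84896682364271 mid [468.1  82.7] yaw -9.45275241937307
sw [ 578.9 -114.9]
[710.7 102.8] [693.6 -12.2] 116.30757189601012 -8.501781216329476
front mid in dock frame -2.5835157497393815 14.067912745614864
clk 8.45 pos [561.042  66.817  11.769] yaw [-179.524   -1.597  171.089] F [-28.789   5.009  13.175] q [ 0.131  0.888 -0.478  1.866  0.691  0.592  0.618]
turn/45: [-0.011 -0.035  0.002]  shift/150 after turn: [-0.308 -1.178 -1.462]
```

Call:
step_arm(
  series=[
    [[0, 0, 0, 0.1, 0, 0, 0], [0, 0, 0, 0.15, 0, 0, 0], [-0.005, -0.01, 0, 0.15, 0, 0, 0], [0, 0, 0, 0, 0, -0.2, 0], [0, 0, 0, 0, 0, -0.25, 0.5], [0, 0, 0, 0, 0, -0.25, 1], [0, 0, 0, 0, 0, -0.25, 1], [0, 0, 0, 0, -0.2, -0.1, 1], [0, 0, 0, 0, -0.25, 0, 1], [0, 0, 0, 0, -0.25, 0, 1], [0, 0, 0, 0, -0.25, 0, 1], [0, 0, 0, 0, 0, 0, 1]],
  ],
)

```text
clock: 9.65
eef_pos: [492.3, -72.6, 170.5]
tool_rot: [-3.141, 0.004, 2.975]
force: [-0.5, 0.7, 0.3]
width: 0.3
gripper_force: 0.0
```

```bash
python3 go.py 580 -116 100 171
```

```text
clk 9.65 pos [492.283 -72.648 170.489] yaw [-179.962    0.241  170.477] F [-0.467  0.682  0.259] q [ 0.544  0.575 -0.67   1.991  0.522  0.747  0.963]
turn/45: [-0.001  0.005 -0.012]  shift/150 after turn: [-0.623 -0.194  0.47 ]
```

Call:
step_arm(
  series=[
    [[0, 0, 0, -0.2, -0.06, 0, 1], [0, 0, 0, -0.2, -0.06, 0, 1], [0, 0, 0, -0.22, -0.07, 0, 1], [0, 0, 0, 0, 0, 0.23, 1], [0, 0, 0, 0, 0, 0.23, 1], [0, 0, 0, 0, 0, 0, 1], [0, 0, 0, 0, 0, 0, 1]],
  ],
)

```text
clock: 10.35
eef_pos: [581.8, -107.7, 102.8]
tool_rot: [3.138, 0.006, 2.985]
force: [-0.7, 0.4, 0.3]
width: -0.5
gripper_force: 0.0
```

```bash
python3 go.py 580 -116 62 171; python3 -c "
from h import *
p=shot('wrist','w.png');q=shot('side','s5.png')
print(ray(p,ctrl.recognise(p,'switch_top')[0]['centre'],57) if ctrl.recognise(p,'switch_top') else None, proj(p,[580,-116,57]))
a=cv2.imread('pics/s5.png')[150:275,220:350]
cv2.imwrite('pics/s5c.png',np.hstack([cv2.resize(a,(400,384),interpolation=2),cv2.resize(cv2.imread('pics/w.png'),(400,384))]))"
```

```text
clk 10.35 pos [ 581.771 -107.695  102.771] yaw [179.767   0.321 171.048] F [-0.664  0.372  0.254] q [ 0.505  0.777 -0.598  1.791  0.607  0.758  1.003]
turn/45: [0.005 0.007 0.001]  shift/150 after turn: [ 0.003 -0.057  0.272]
[ 578.58714965 -115.91350316   57.        ] [np.float64(255.577654115431), np.float64(235.02382225289773)]
```

View pics/s5c.png

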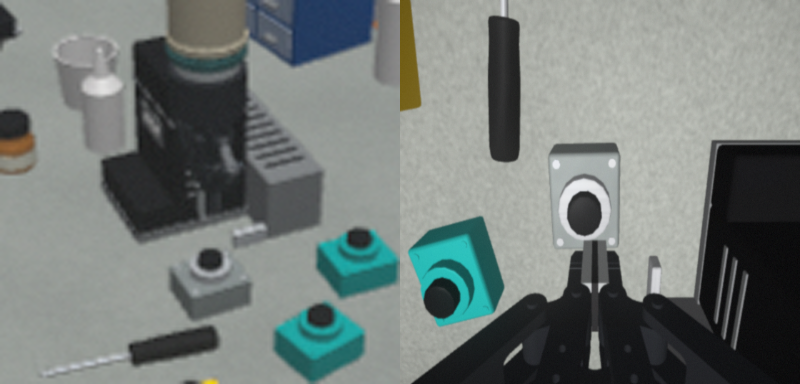

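The wrist view puts the grey button at (585,213), under the fingers, and the fix at (579,-116) agrees with the top view. The pack stands upright against the stop. I'll centre and press.

Call:
step_arm(
  series=[
    [[0.005, 0.007, 0, 0.01, -0.057, 0.1, 1], [0, 0, 0, 0, 0, 0.15, 1], [0, 0, 0, 0, 0, 0, 1], [0, 0, 0, 0, 0, 0, 1]],
  ],
)

```text
clock: 10.95
eef_pos: [578.8, -116.9, 64.8]
tool_rot: [-3.141, 0.0, 2.984]
force: [0.0, 0.3, 0.7]
width: -0.2
gripper_force: 0.0
```

```bash
python3 go.py 579 -116 50 171
```

```text
clk 10.95 pos [ 578.762 -116.87    64.753] yaw [-179.958    0.007  170.996] F [0.024 0.287 0.702] q [ 0.492  0.829 -0.556  1.808  0.653  0.697  0.977]
turn/45: [-0.001  0.    -0.   ]  shift/150 after turn: [-0.001  0.006  0.098]
```

Call:
step_arm(
  series=[
    [[0, 0, 0, 0, 0.005, 0.03, 1], [0, 0, 0, 0, 0, 0.03, 1], [0, 0, 0, 0, 0, 0.03, 1], [0, 0, 0, 0, 0, 0.01, 1], [0, 0, 0, 0, 0, 0, 1], [0, 0, 0, 0, 0, 0, 1]],
  ],
)

```text
clock: 11.55
eef_pos: [580.0, -115.7, 51.1]
tool_rot: [-3.141, 0.003, 2.985]
force: [0.0, 0.9, 7.7]
width: 0.2
gripper_force: 3.9
```

Call:
step_arm(
  series=[
    [[0, 0, 0, 0, 0, 0.015, 1], [0, 0, 0, 0, 0, 0, 1], [0, 0, 0, 0, 0, 0, 1], [0, 0, 0, 0, 0, 0, 1]],
  ],
)

```text
clock: 11.95
eef_pos: [580.2, -115.7, 50.8]
tool_rot: [-3.14, 0.004, 2.985]
force: [-5.1, -0.1, 24.1]
width: 0.1
gripper_force: 11.6
```

Call:
step_arm(
  series=[
    [[0, 0, 0, 0, 0, -0.1, 1], [0, 0, 0, 0, 0, -0.2, 1], [0, 0, 0, 0.1, 0, -0.2, 1], [0, 0, 0, 0.2, 0, -0.2, 1], [0, 0, 0, 0.2, 0, -0.2, 1], [0, 0, 0, 0, 0, 0, 1], [0, 0, 0, 0, 0, 0, 1]],
  ],
)

```text
clock: 12.65
eef_pos: [505.4, -104.6, 183.4]
tool_rot: [-3.14, 0.003, 2.984]
force: [0.4, -0.4, -0.1]
width: -0.1
gripper_force: 0.0
```

```bash
python3 -c "
from h import *
shot('top','t6.png')
a=cv2.imread('pics/t6.png')[120:280,60:340]
cv2.imwrite('pics/t6c.png',cv2.convertScaleAbs(cv2.resize(a,(784,448),interpolation=2),alpha=1.6,beta=20))"
```

```text
(no output)
```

View pics/t6c.png

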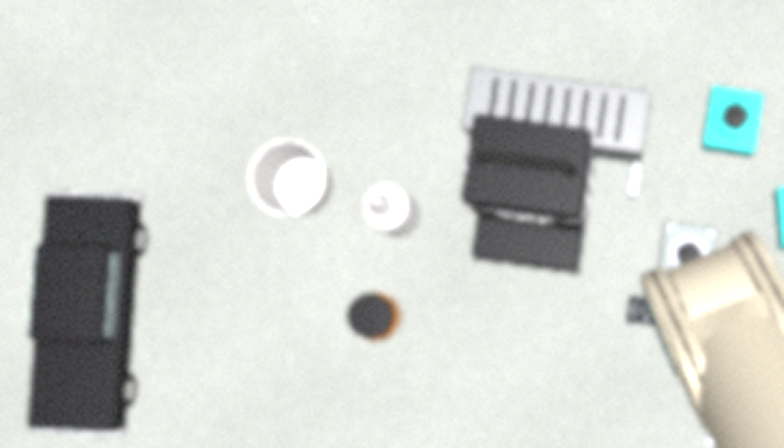

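The pack stands home at (530,180), square to the stop. The glue bottle, jar, tub and car haven't moved, and the arm is clear.

```bash
python3 -c "
from cell import ctrl
print(ctrl.finish_job())"
```

```text
the job is handed in; nothing more can be done
None
```

The job is handed in at about 13 s: the pack is home and square against the back stop, the grey switch's button was then pressed to its end (24 N), and nothing else was seen to move; no verdict came back.

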